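# Level the sprung shelf of a bag sealer

### The job

The bag sealer's sprung work shelf has to stand level when it is loaded. Put the setting block that was left on the shelf back in its own slot of the block rack, fully home, and turn the knob of the shelf's levelling foot until the spirit level's bubble stands centred between its two lines while you press the level down on the shelf, so that the foot bears firmly on its plate. Finish still pressing the level down like that, firmly but without forcing it, with the level lying across the shelf as it is now and everything else on the bench left alone.

Things in the scene. Friction and masses are not known exactly. Their poses are not given: they have to be found in the camera images.
- sealer: bench bag sealer, fixed: white housing 420 mm long, 95 mm deep, 88 mm high, with a jaw arm on top up to 155 mm high. Origin on the bench under the middle of its front face; y along the housing, -x points out of the front, over the shelf. The work shelf is hinged along the front (hinge line along y at x = 0, z = 99 mm)
- shelf_mid (a point): middle of the top of the work shelf: 236 mm (sealer's x) by 260 mm (y), ending 248 mm before the sealer's front, top 106 mm above the bench when level. Hinge springs hold it, with just the level on it, up at a stop 0.025 rad above level, its foot 5 to 8 mm clear of its plate; 4 N on the level's middle starts it down, 10 N or more seats it firmly on the foot, then it is rigid
- knob (a point): middle of the round black knob of the levelling foot: 44 mm diameter over its lobes, 41 at their roots, 24 mm high, top 12 mm above this point, which is about 132 mm above the bench when the shelf is level. It stands 270 mm before the sealer's front, at the middle of the shelf's outer edge, over a lug whose top is 12 mm below the knob. Axis upright
- foot (a joint): angle of the knob, rad, growing clockwise seen from above, -5 to 5. Clockwise screws the foot down, so the outer edge of the seated shelf rises, 4 mm a turn; anticlockwise lowers it. Light friction (0.05 N m), stays where it is left. The reading at which the shelf is level differs from start to start (at most 2.5 rad away, either way)
- screw: the levelling foot itself: threaded spindle 16 mm diameter with a 40 mm rubber pad, hanging from the shelf's lug. Origin on the spindle's axis about at the bench
- plate_thin: round stainless plate, 68 mm diameter, 3 mm thick, fixed; one of the two plates lies under the foot and the other is a spare beside it, either way round. Origin under its centre
- plate_thick: as plate_thin, 4.9 mm thick
- level: spirit level, aluminium, 200 x 24 x 40 mm, 0.35 kg, loose on the shelf. Origin at the centre of its underside; x along its length, +x towards the sealer; z up. The vial lies in a window 70 mm long in the middle of the top face; either side of it lies a flat, soft rubber grip, 55 mm long and 24 mm wide, top 40 mm above the underside, that yields 4 N a mm, at most 4 mm
- vial (a point): middle of the vial, halfway between its two black lines (25 mm apart), 38 mm above the level's underside; axes as the level's
- bubble_mid (a point): middle of the bubble (20 mm long), which shifts along the level's x from vial: towards the higher end, 2.2 mm for each mrad of tilt, at most 21 mm; it settles within about 1 s. With the shelf seated a clockwise turn of the knob shifts it towards -x (the outer end) by about 5.2 mm a radian
- block_b: the setting block on the shelf: plain aluminium block standing upright, 40 (x) x 22 (y) x 70 mm high, 0.14 to 0.22 kg, two pips on its top. Origin at the centre of its underside. It goes into its slot with its x along the slot's x, either way round
- rack: wooden rack for the setting blocks on a grey base 70 x 216 mm, 6 mm thick, fixed; origin under its centre, the row of four slots along its y
- floor_b (a point): inner floor centre of the slot with 2 pip(s) on its label, for the 22 mm block (free: the place for block_b). Wooden module 56 x 50 mm; opening 43 mm along x, 25 mm along y (axes as the rack's), 26 mm deep: its top is 26 mm above this point. Label on its -x face. The four modules stand side by side in any order
- floor_d (a point): inner floor centre of the slot with 4 pip(s) on its label, for the 34 mm block (also empty, its block is not here). Wooden module 56 x 50 mm; opening 43 mm along x, 37 mm along y (axes as the rack's), 26 mm deep: its top is 26 mm above this point. Label on its -x face. The four modules stand side by side in any order
- block_a: setting block 40 x 16 x 70 mm standing in its slot; origin at the centre of its underside
- block_c: setting block 40 x 28 x 70 mm standing in its slot; origin at the centre of its underside
- bottle_a: bystander: white plastic squeeze bottle, 70 mm diameter, 228 mm high, at the back right
- bottle_b: bystander: another such white bottle, 70 mm diameter, 228 mm high
- tape: bystander: roll of packing tape lying flat, 96 mm outside diameter, 48 mm high
- jar: bystander: small jar with a white cap, 60 mm diameter, 75 mm high
- driver: bystander: screwdriver lying on the bench, 170 mm long
- carton: bystander: small cardboard carton 100 x 150 x 60 mm
- tub: bystander: white plastic cup, 84 mm diameter at the rim, 60 mm high

How it is judged:
By the outcome, as a careful person would: the job done as asked, in the order asked, and still so for the second after the job is handed in, while the arm keeps its last pose, push and grip.
It also fails if it takes over 72 s, if anything falls off the work surface, if the arm or the gripper's body presses on something with over 40 N, if the wrist force passes 120 N, or if a joint passes its speed limit or range.

### The arm

A 6-joint arm with a two-finger parallel gripper is mounted at the origin on the work surface. World frame = base frame: x ahead of the robot, y to its left, z up, the work surface at z = 0. Lengths are in m, angles in rad, forces in N, time in s.
With the tool pointing down it reaches from about 0.275 to 0.825 m from the base axis. Payload 4.9 kg.
Tool frame: the origin (TCP) lies midway between the tips of the shut fingers; the grasp point (between the pads) lies 19 mm behind it (grip_point_offset is the distance from the TCP to the grasp point, in m); z points along the fingers, y is the line along which they close (so a half turn about z gives the same grasp; the last joint's range is limited). The gripper opens to 85 mm and grips with 20 to 120 N. Pads are 22 mm wide; open, the fingers measure 114 mm over their backs; the gripper's body (76 mm by 85 mm) begins 54 mm behind the grasp point. The pads swing forward as they close: fully open they stand 13 mm farther back than shut.
Start: joints at [-0.134, 0.326, -0.193, 1.052, 0, 1.437], TCP at [0.55, 0, 0.231] pointing down, gripper open.
Joint ranges: [-2.65, 2.65], [-0.97, 1.79], [-1.3, 1.35], [-1.93, 2.1], [-1.47, 1.37], [-3.14, 3.14]. Speed limits (rad/s): [2.57, 2.57, 3.14, 3.14, 3.14, 3.14].

### API

Orientations are given as a rotation vector (axis times angle).
In Python, from cell import * gives the robot as it stands. Calls block until the motion is done:
- movep(position, orientation): joint-space move of the TCP to a pose.
- move_l(position, velocity=0.15, rot=None, until_force=None): straight line of the TCP; rot=None keeps the orientation; velocity is the mean speed in m/s. With until_force (N) it stops when the force on the tool has changed by that much, and returns True; else False.
- set_joints(angles): joint-space move.
- let_go() and grab(newtons=None): open the fingers fully, or close them until they stop; newtons is the grip in N (None keeps the last).
- sleep(seconds).
- ik(position, orientation): joint angles nearest the present ones, or None.
- get_state(): the state.
- grab_frame(name): name is "scene" or "side" or "wrist"; returns a dict with "img" (384x512x3 uint8, red, green, blue), "fx", "fy", "cx", "cy" (pixels), "k1" (the pictures are not rectified: a ray, as slopes to the right and down, at radius r is drawn at 1 + k1 r^2 times it, then the intrinsics apply), "cam_to_world" (4x4, takes a point from camera to world coordinates); the wrist camera has in their place "T_tool_cam" (4x4, takes a point from camera to tool coordinates, whose origin is the TCP and whose axes are the flange's). Camera axes: x right, y down, z forward; pixel columns grow to the right and rows downward; lengths in m; the calibration is good to about 2 mm. A picture is of the moment at which its call begins: read the wrist's pose just before it. There is no depth.
A pose or a line that the arm cannot do raises MotionError and nothing moves.
- sign_off(): hands the job in; it is judged then, once.
Trained networks look in the newest picture that a camera, given by its name, has taken for a name from the list of things; names that differ only in an ending like _2 or _b are one class to them, and where a whole thing is asked for, a point or a joint stands for the part that bears it (a point fixed in the world has none). Each returns a list of dicts, best first, with "score" (0 to 1); they miss things now and then, are a little off and sometimes report something else, mostly with a low value. They report only what shows in the picture. A call takes as long as a camera call.
- spot_in(camera, name): "centre" ([column, row] in pixels, amid what is visible of it).
- silhouettes(camera, name): "mask" (384x512 bool, what is visible of it) and "centre" ([column, row] in pixels, amid what is visible of it).
- tip_of(camera, name): "centre" ([column, row] in pixels: a listed point, or the origin of a listed thing).
The state is a dict: "clock": time; "q": joint angles; "joint_velocities": joint speeds; "tau": joint torques, N m; "position": TCP position; "eef_rot": TCP orientation; "contact_force": force on the tool from outside, world axes, zero at the start; "wrist_torque": the same for the moment, N m; "finger_gap": opening from 0.0 (shut) to 1.0 (fully open); "grasp_force": force on a finger pad.
Only numpy, scipy, OpenCV 4.12 (cv2) and the standard library are available. Lean on these libraries where they do the work, as an engineer would, in place of code of your own. Each camera call takes 0.05 s, during which the arm holds its last target. There are 200 camera calls.

## Working session

There is one attempt and no reset: what is moved stays moved. The work goes in short steps, each a Python script; the robot and the scene stay as the last script left them, time stands still between calls to the robot, and variables do not carry over. Pictures are saved under pics/ and viewed, at most 10 in all, crops included, and the job is handed in when it is done.

```bash
ls; mkdir -p pics; cat > h.py <<'E'
from cell import *
import numpy as np, cv2
from scipy.spatial.transform import Rotation as R
def shot(cam):
    st=get_state(); f=grab_frame(cam)
    if 'cam_to_world' in f: T=np.array(f['cam_to_world'])
    else:
        W=np.eye(4); W[:3,:3]=R.from_rotvec(st['eef_rot']).as_matrix(); W[:3,3]=st['position']
        T=W@np.array(f['T_tool_cam'])
    f['T']=T; return f
def ray(f,px):
    d=np.array([(px[0]-f['cx'])/f['fx'],(px[1]-f['cy'])/f['fy']]); u=d.copy()
    for _ in range(20): u=d/(1+f['k1']*(u@u))
    v=f['T'][:3,:3]@np.array([u[0],u[1],1]); return f['T'][:3,3],v
def atz(f,px,z):
    o,v=ray(f,px); return o+v*(z-o[2])/v[2]
def proj(f,p):
    c=np.linalg.inv(f['T'])@np.append(p,1); u=c[:2]/c[2]; u=u*(1+f['k1']*(u@u))
    return np.array([u[0]*f['fx']+f['cx'],u[1]*f['fy']+f['cy']])
def tri(obs):
    A=np.zeros((3,3));b=np.zeros(3)
    for f,px in obs:
        o,v=ray(f,px); v=v/np.linalg.norm(v); P=np.eye(3)-np.outer(v,v); A+=P;b+=P@o
    return np.linalg.solve(A,b)
def save(f,n): cv2.imwrite('pics/'+n,cv2.cvtColor(np.array(f['img']),cv2.COLOR_RGB2BGR))
E
python3 - <<'E'
from h import *
fs={c:shot(c) for c in('scene','side','wrist')}
for c,f in fs.items(): save(f,c+'0.png'); print(c,f['T'][:3,3].round(3),f['T'][:3,2].round(2),f['fx'],f['k1'])
for n in ['sealer','shelf_mid','knob','vial','bubble_mid','level','block_b','rack','floor_b','floor_d','block_a','block_c','plate_thin','plate_thick','screw']:
    r={}
    for c in fs:
        t=tip_of(c,n); r[c]=[(np.round(x['centre'],1).tolist(),round(x['score'],2)) for x in t[:2]]
    P=None
    if r['scene'] and r['side']: P=tri([(fs[c],r[c][0][0]) for c in('scene','side')]).round(3)
    print(n,r,P)
print(get_state())
E
```

```text
cell.py
pics
scene [ 0.881 -0.529  0.831] [-0.36  0.49 -0.79] 352.88662691544505 0.03312443837173466
side [ 0.022 -1.221  0.798] [ 0.39  0.79 -0.48] 464.19811374775895 -0.16996120161682546
wrist [0.55  0.078 0.372] [-0.   -0.31 -0.95] 335.3550216863397 -0.09406272182634956
sealer {'scene': [([336.6, 141.3], 0.81)], 'side': [([215.0, 164.3], 0.88), ([276.9, 214.8], 0.17)], 'wrist': []} [0.594 0.292 0.014]
shelf_mid {'scene': [([121.8, 252.9], 0.69), ([323.1, 145.1], 0.6)], 'side': [([232.3, 153.4], 0.57), ([213.5, 165.4], 0.45)], 'wrist': []} [ 0.457 -0.389  0.316]
knob {'scene': [([300.0, 165.7], 0.48)], 'side': [([247.5, 160.9], 0.62), ([274.6, 218.8], 0.2)], 'wrist': [([338.5, 152.2], 0.62)]} [0.608 0.027 0.143]
vial {'scene': [([352.1, 140.0], 0.7)], 'side': [([248.2, 137.9], 0.69)], 'wrist': [([194.8, 313.1], 0.36), ([307.8, 134.0], 0.2)]} [0.677 0.174 0.158]
bubble_mid {'scene': [], 'side': [([249.9, 149.6], 0.16)], 'wrist': []} None
level {'scene': [([350.6, 147.5], 0.7)], 'side': [([250.1, 151.2], 0.68)], 'wrist': []} [0.681 0.18  0.111]
block_b {'scene': [([216.5, 213.2], 0.7
[... 1498 characters left out ...]
[-1.34230653e-01,  3.26197518e-01, -1.92616010e-01,  1.05202867e+00,
        3.02251203e-06,  1.43659608e+00]), 'joint_velocities': array([-1.46415959e-03, -1.32479232e-03, -1.33047192e-03,  4.61059706e-04,
       -4.32050196e-04, -7.99023764e-05]), 'tau': array([-1.41411908e-05, -4.43321157e+01,  2.62752253e+01,  1.22010966e-03,
       -1.42911204e-04, -1.16953342e-05]), 'position': array([ 5.49996322e-01, -3.98460130e-06,  2.31276099e-01]), 'eef_rot': array([-2.22144814e+00, -2.22138061e+00,  3.98951846e-05]), 'contact_force': array([-0.38260718,  0.50941902,  0.52930372]), 'wrist_torque': array([-0.0750227 , -0.01666201, -0.02190328]), 'grasp_force': 0.0, 'finger_gap': 1.0018370868620872}
```

View images.

```bash
python3 - <<'E'
import cv2
a=cv2.imread('pics/scene0.png');b=cv2.imread('pics/side0.png')
cv2.imwrite('pics/s0.png',cv2.resize(a[60:320,100:450],None,fx=2.25,fy=2.25,interpolation=cv2.INTER_CUBIC))
cv2.imwrite('pics/d0.png',cv2.resize(b[70:290,120:420],None,fx=2.6,fy=2.6,interpolation=cv2.INTER_CUBIC))
E
```

```text
(no output)
```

View pics/s0.png

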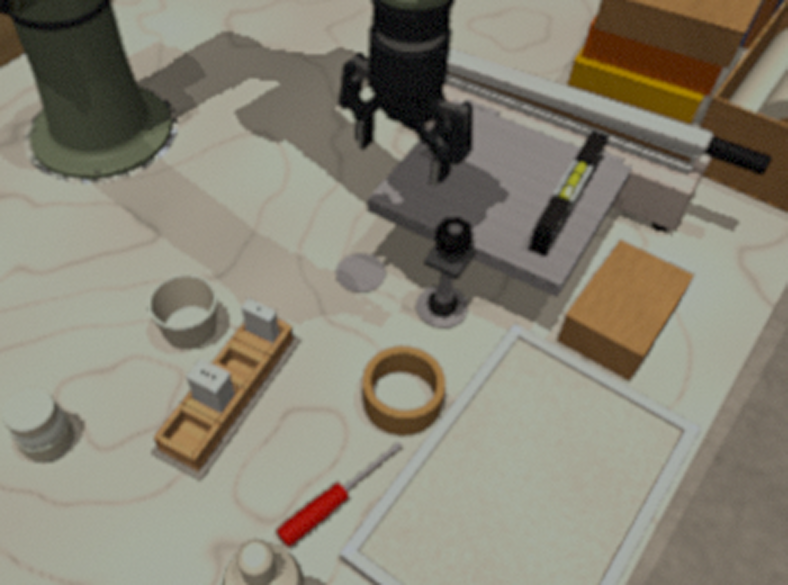

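View pics/d0.png

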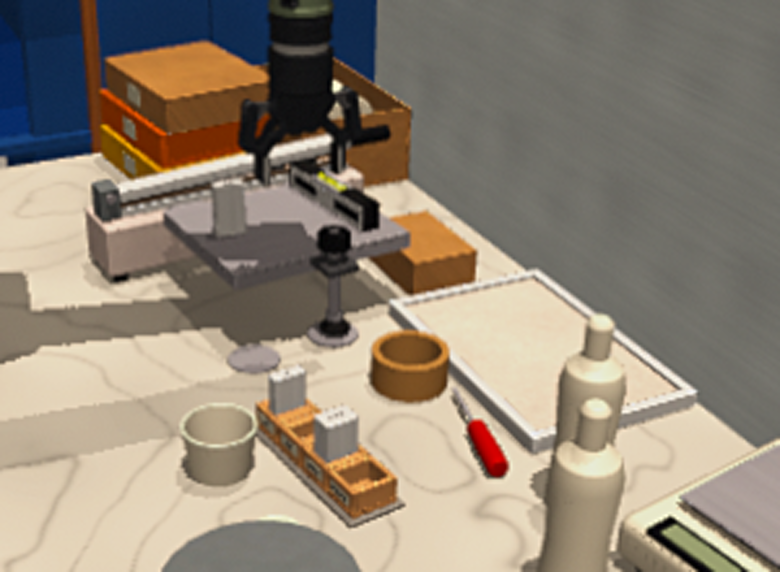

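```bash
python3 - <<'E'
from h import *
import pickle
rv=get_state()['eef_rot']; fs={}
for k,p in {'rack':(0.48,-0.18,0.30),'shelf':(0.58,0.16,0.36)}.items():
    movep(np.array(p),rv); sleep(0.2); f=shot('wrist'); fs[k]=f; save(f,k+'1.png')
    for n in (['rack','floor_b','floor_d','block_a'] if k=='rack' else ['block_b','level','vial','bubble_mid','knob','shelf_mid','sealer']):
        print(k,n,[(np.round(x['centre'],1).tolist(),round(x['score'],2)) for x in tip_of('wrist',n)[:3]])
f=shot('scene'); save(f,'scene1.png'); fs['scene']=f
g=shot('side'); fs['side']=g
for n in['block_b','knob','vial','shelf_mid']:
    for c in('scene','side'): print(c,n,[(np.round(x['centre'],1).tolist(),round(x['score'],2)) for x in tip_of(c,n)[:3]])
pickle.dump(fs,open('fs.pkl','wb')); print(get_state()['clock'])
a=cv2.imread('pics/rack1.png');b=cv2.imread('pics/shelf1.png')
cv2.imwrite('pics/both.png',cv2.resize(np.vstack([a[:,60:460],b[:,60:460]]),None,fx=0.78,fy=0.78))
cv2.imwrite('pics/rb.png',np.hstack([a[:,56:456],b[:,56:456]]))
E
```

```text
rack rack []
rack floor_b [([247.1, 165.6], 0.62), ([260.4, 238.4], 0.57)]
rack floor_d [([247.1, 165.6], 0.62), ([260.4, 238.4], 0.57)]
rack block_a [([242.5, 128.8], 0.65), ([252.3, 204.5], 0.6)]
shelf block_b [([189.0, 315.1], 0.89), ([202.6, 149.7], 0.81)]
shelf level [([340.3, 128.0], 0.71)]
shelf vial [([348.4, 132.7], 0.89), ([291.5, 291.0], 0.49), ([197.8, 147.2], 0.4)]
shelf bubble_mid [([349.5, 154.3], 0.63)]
shelf knob [([276.9, 260.9], 0.87)]
shelf shelf_mid [([268.4, 145.0], 0.75)]
shelf sealer [([258.9, 38.3], 0.95), ([270.6, 143.6], 0.64)]
scene block_b [([298.3, 130.5], 0.93), ([337.4, 139.8], 0.71), ([217.9, 211.4], 0.62)]
side block_b [([251.4, 248.2], 0.78)]
scene knob []
side knob [([246.6, 160.9], 0.42)]
scene vial [([353.3, 140.1], 0.76)]
side vial [([244.8, 138.2], 0.98), ([237.3, 244.0], 0.5), ([336.4, 296.7], 0.29)]
scene shelf_mid [([323.6, 142.8], 0.91)]
side shelf_mid [([228.8, 152.9], 0.94)]
6.1333
```

View pics/rb.png

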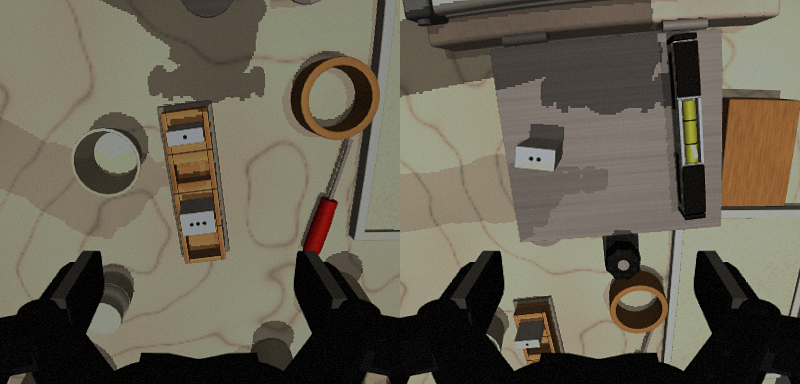

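```bash
python3 - <<'E'
import cv2,numpy as np
a=cv2.imread('pics/rack1.png')[90:275,205:295]; d=cv2.imread('pics/side0.png')[205:275,210:280]
b=cv2.imread('pics/shelf1.png')[110:210,150:370]
A=cv2.resize(a,(292,600),interpolation=cv2.INTER_CUBIC)
D=cv2.resize(d,(500,375),interpolation=cv2.INTER_CUBIC); B=cv2.resize(b,(500,225),interpolation=cv2.INTER_CUBIC)
cv2.imwrite('pics/zz.png',np.hstack([A,np.vstack([D,B])]))
E
```

```text
(no output)
```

View pics/zz.png

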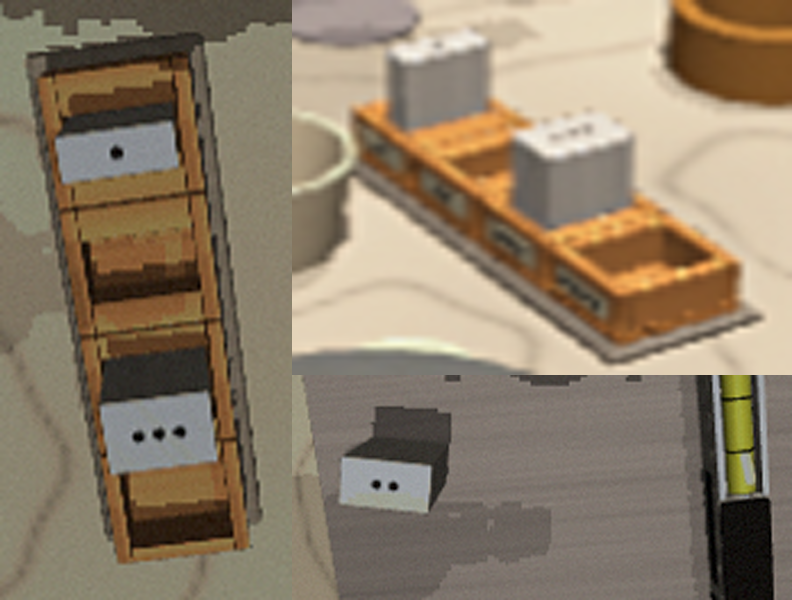

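```bash
cat > geo.py <<'E'
from h import *
import pickle
from scipy.optimize import least_squares
fs=pickle.load(open('fs.pkl','rb'))
def toprect(f,m,z):   # bright top face within mask -> corners on plane z
    g=f['img'].astype(int).min(2); t=((g>150)&m).astype(np.uint8)
    t=cv2.morphologyEx(t,cv2.MORPH_CLOSE,np.ones((5,5)))
    c=max(cv2.findContours(t,0,2)[0],key=cv2.contourArea)
    P=np.array([atz(f,p[0],z)[:2] for p in c]).astype(np.float32)
    return cv2.minAreaRect(P*1000)
fr,fh=fs['rack'],fs['shelf']
# rack fit
A=np.array([(40,72),(188,57),(245,548),(120,562),(62,207),(205,190),(82,333),(217,318),(232,438)])/3.244+[205,90]
M=np.array([(-28,100),(28,100),(28,-100),(-28,-100),(-28,50),(28,50),(-28,0),(28,0),(28,-50)])/1000
def pts(p): c,s=np.cos(p[2]),np.sin(p[2]); return np.c_[M@np.array([[c,s],[-s,c]])+p[:2],np.full(len(M),p[3])]
s=least_squares(lambda p:(np.array([proj(fr,x) for x in pts(p)])-A).ravel(),[.47,-.23,0.1,.035],loss='soft_l1')
print('rack x y yaw ztop',s.x.round(4),'rms',np.sqrt((s.fun**2).mean()).round(2))
p=s.x; print('slot b xy',p[:2]+.025*np.array([-np.sin(p[2]),np.cos(p[2])]))
E
python3 - <<'E'
from geo import *
full=np.ones((384,512),bool)
for nm,box in {'a':(215,120,262,150),'c':(230,205,280,240)}.items():
    m=np.zeros_like(full); m[box[1]:box[3],box[0]:box[2]]=1; print('blk',nm,toprect(fr,m,.081))
m=np.zeros_like(full); m[135:175,160:225]=1
print('block_b',toprect(fh,m,.179))
# tub rim ellipse by hand: centre px crop(106,160)+56, radius 34
for q in((162,160),(196,160),(128,160)): print('tub',atz(fr,q,.06).round(3))
for n in('level','knob'):
    r=silhouettes('wrist',n)[0]; mk=np.array(r['mask']); c=max(cv2.findContours(mk.astype(np.uint8),0,2)[0],key=cv2.contourArea)
    z=.149 if n=='level' else .151
    P=np.array([atz(fh,q[0],z)[:2] for q in c]).astype(np.float32); print(n,r['score'],cv2.minAreaRect(P*1000))
print('vial',atz(fh,(348.4,132.7),.146),'bub',atz(fh,(349.5,154.3),.146),'knob',atz(fh,(276.9,260.9),.139),'shelf',atz(fh,(268.4,145),.109),'sealer',atz(fh,(258.9,38.3),0))
print('vial tri',tri([(fh,(348.4,132.7)),(fs['scene'],(353.3,140.1)),(fs['side'],(244.8,138.2))]))
print('knob tri',tri([(fh,(276.9,260.9)),(fs['side'],(246.6,160.9))]))
E
```

```text
rack x y yaw ztop [ 0.4755 -0.2302  0.1238  0.0406] rms 0.92
slot b xy [ 0.47238215 -0.20543289]Traceback (most recent call last):
  File "<stdin>", line 4, in <module>
  File "geo.py", line 8, in toprect
    c=max(cv2.findContours(t,0,2)[0],key=cv2.contourArea)
ValueError: max() iterable argument is empty
```

```bash
sed -i 's/g>150/g>TH/; s/^fs=/TH=125\nfs=/' geo.py; python3 - <<'E'
import geo
from geo import *
full=np.ones((384,512),bool)
print(fr['img'][136,245],fr['img'][222,250],fh['img'][150,190],fr['img'][130,242])
def bl(f,nm,box,z):
    m=np.zeros_like(full); m[box[1]:box[3],box[0]:box[2]]=1
    sub=f['img'].astype(int).min(2)[box[1]:box[3],box[0]:box[2]]; geo.TH=(np.percentile(sub,98)+np.percentile(sub,30))/2
    print('blk',nm,geo.TH,toprect(f,m,z))
bl(fr,'a',(219,124,262,150),.081); bl(fr,'c',(234,205,274,240),.081); bl(fh,'b',(165,142,225,172),.179)
for q in((162,160),(196,160),(128,160)): print('tub',atz(fr,q,.06).round(3))
for n in('level','knob'):
    r=silhouettes('wrist',n)[0]; mk=np.array(r['mask']); c=max(cv2.findContours(mk.astype(np.uint8),0,2)[0],key=cv2.contourArea)
    z=.149 if n=='level' else .151
    P=np.array([atz(fh,q[0],z)[:2] for q in c]).astype(np.float32); print(n,r['score'],cv2.minAreaRect(P*1000))
print('vial',atz(fh,(348.4,132.7),.146),'bub',atz(fh,(349.5,154.3),.146),'knob',atz(fh,(276.9,260.9),.139),'shelf',atz(fh,(268.4,145),.109),'sealer',atz(fh,(258.9,38.3),0))
print('vial tri',tri([(fh,(348.4,132.7)),(fs['scene'],(353.3,140.1)),(fs['side'],(244.8,138.2))]))
print('knob tri',tri([(fh,(276.9,260.9)),(fs['side'],(246.6,160.9))]))
E
```

```text
rack x y yaw ztop [ 0.4755 -0.2302  0.1238  0.0406] rms 0.92
slot b xy [ 0.47238215 -0.20543289]
[137 141 145] [138 143 146] [160 165 168] [144 147 149]
blk a 99.54999999999998 ((464.7215881347656, -156.36302185058594), (39.288780212402344, 15.676586151123047), 8.430198669433594)
blk c 97.0 ((478.4986877441406, -257.069091796875), (39.8715934753418, 27.37492561340332), 8.359745025634766)
blk b 127.5 ((516.6746215820312, 165.55587768554688), (20.876874923706055, 38.94215393066406), 84.40032958984375)
tub [ 0.372 -0.187  0.06 ]
tub [ 0.412 -0.187  0.06 ]
tub [ 0.331 -0.187  0.06 ]
level 0.6 ((673.986572265625, 186.66006469726562), (32.118473052978516, 198.55918884277344), 7.359120845794678)
knob 0.92 ((608.6900634765625, 36.060874938964844), (40.29832458496094, 51.31637954711914), 0.35969480872154236)
vial [0.68002363 0.18624053 0.146     ] bub [0.68305657 0.16277893 0.146     ] knob [0.60708948 0.02857599 0.139     ] shelf [0.59622468 0.16606804 0.109     ] sealer [0.58602486 0.29771041 0.        ]
vial tri [0.67553954 0.18782753 0.15027088]
knob tri [0.6055652  0.03203754 0.14409631]
```

```bash
cat >> h.py <<'E'
R0=R.from_rotvec([-np.pi/np.sqrt(2),-np.pi/np.sqrt(2),0])
def rot(deg,tilt=0): return (R.from_rotvec([tilt,0,0])*R.from_euler('z',deg,degrees=True)*R0).as_rotvec()
def stat(*a):
    s=get_state(); print(*a,'t',round(s['clock'],2),'p',s['position'].round(4),'F',s['contact_force'].round(1),'gap',round(s['finger_gap'],3),'gf',round(s['grasp_force'],1)); return s
E
python3 - <<'E'
from h import *
rg=rot(-5.6,-.025); b=np.array([.5167,.1650,.146])
movep(b+[0,0,.055],rg); stat('above')
print(move_l(b,.12,until_force=8)); stat('down')
grab(40); stat('grip')
move_l(b+[0,0,.08],.15); stat('lift')
rs=rot(7.6); s=np.array([.472,-.206,.15])
movep(s,rs); sleep(.2); stat('over slot')
f=shot('side'); cv2.imwrite('pics/held.png',cv2.cvtColor(cv2.resize(f['img'][130:270,160:330],None,fx=3,fy=3),cv2.COLOR_RGB2BGR))
s[2]=.09; move_l(s,.15); stat('pre')
s[2]=.046; print(move_l(s,.04,until_force=8)); stat('ins')
E
```

```text
above t 6.95 p [0.5182 0.1652 0.2023] F [ 0.3 -0.7  0.2] gap 0.996 gf 0.0
False
down t 7.56 p [0.5179 0.1651 0.147 ] F [ 0.3 -0.5  0.5] gap 1.0 gf 0.0
grip t 8.04 p [0.5169 0.1651 0.1463] F [-0.4 -0.3  0.5] gap 0.466 gf 41.0
lift t 8.72 p [0.5161 0.1649 0.2251] F [ 0.3 -1.3 -2. ] gap 0.461 gf 40.8
over slot t 10.35 p [ 0.4725 -0.2052  0.1502] F [-0.  -0.1 -2.1] gap 0.457 gf 40.8
pre t 10.95 p [ 0.4722 -0.206   0.0903] F [ 0.2 -0.4 -1.6] gap 0.464 gf 40.8
True
ins t 11.88 p [ 0.4717 -0.2059  0.0494] F [-0.2  0.   4.6] gap 0.461 gf 41.5
```

View pics/held.png

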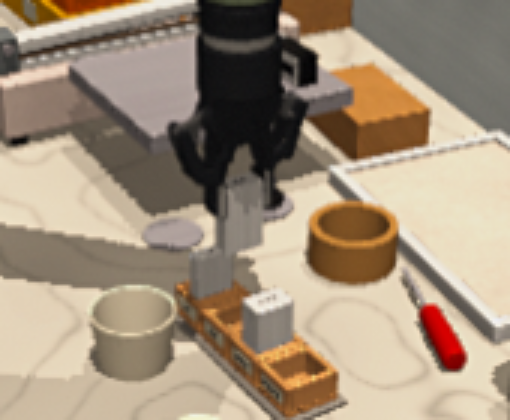

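```bash
python3 - <<'E'
from h import *
p=get_state()['position']
print(move_l(p-[0,0,.004],.03,until_force=12)); stat('push')
let_go(); stat('open')
move_l(p+[0,0,.10],.25)
# look at rack, then above the level
movep(np.array([.48,-.17,.25]),rot(0)); sleep(.15); f=shot('wrist')
movep(np.array([.672,.187,.25]),rot(97.4-90+90)); sleep(.15); g=shot('wrist'); stat('lvl')
for n in('vial','bubble_mid','level'): print(n,[(np.round(atz(g,x['centre'],.149 if n!='level' else .111),4),np.round(x['centre'],1),round(x['score'],2)) for x in tip_of('wrist',n)[:2]])
cv2.imwrite('pics/chk.png',cv2.cvtColor(np.hstack([f['img'][:,56:456],g['img'][:,56:456]]),cv2.COLOR_RGB2BGR))
import pickle; pickle.dump((f,g),open('fg.pkl','wb'))
E
```

```text
True
push t 12.09 p [ 0.472  -0.2067  0.0487] F [-1.6 -0.5  6.5] gap 0.463 gf 42.9
open t 12.61 p [ 0.4711 -0.2063  0.0478] F [-0.9 -0.5  0.5] gap 0.998 gf 0.0
lvl t 15.57 p [0.6722 0.1857 0.2504] F [ 0.1 -0.2 -0.1] gap 0.997 gf 0.0
vial [(array([0.6779, 0.1866, 0.149 ]), array([255.4, 197.7]), 0.96)]
bubble_mid [(array([0.6821, 0.1664, 0.149 ]), array([228.6, 199.6]), 0.42)]
level [(array([0.6777, 0.1907, 0.111 ]), array([260. , 183.8]), 0.59)]
```

View pics/chk.png

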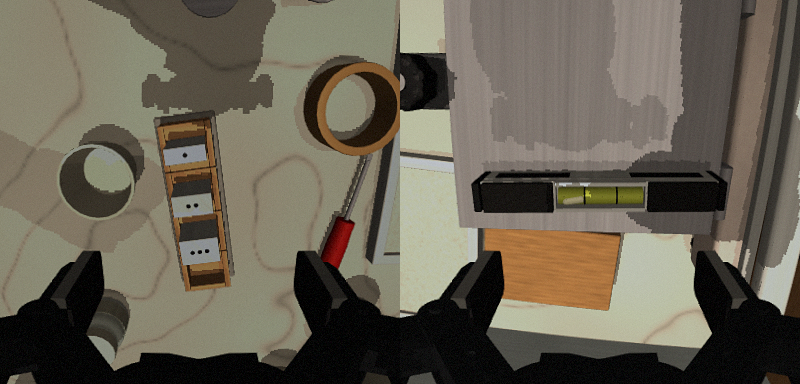

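```bash
cat >> h.py <<'E'
LY=97.2; LC=np.array([.678,.1866])
def press(target=15.):
    stat('pre')
    move_l(np.append(LC,.142),.1); F0=get_state()['contact_force'][2]
    hit=move_l(np.append(LC,.118),.02,until_force=target); s=stat('hit',hit)
    for _ in range(4):
        sleep(.25); s=get_state(); e=target-(s['contact_force'][2]-F0)
        if abs(e)<1.5: break
        p=s['position']; move_l(np.array([*LC,p[2]-np.clip(e/8000,-.001,.001)]),.01)
    sleep(.9); return stat('pressed')
def strip(zt):  # vial strip, level axes, 0.2 mm/px
    f=shot('wrist'); u=np.array([np.cos(np.radians(LY)),np.sin(np.radians(LY))]); v=np.array([-u[1],u[0]])
    X,Y=np.meshgrid(np.arange(-50,50,.2),np.arange(20,-20,-.2))
    P=LC+X[...,None]/1000*u+Y[...,None]/1000*v
    m=np.array([proj(f,[*q,zt]) for q in P.reshape(-1,2)]).reshape(*X.shape,2).astype(np.float32)
    for n in('vial','bubble_mid'):
        print(n,[(((atz(f,x['centre'],zt)[:2]-LC)@u*1000).round(1),np.round(x['centre'],1),round(x['score'],2)) for x in tip_of('wrist',n)[:2]])
    return f,cv2.cvtColor(cv2.remap(f['img'],m,None,cv2.INTER_CUBIC),cv2.COLOR_RGB2BGR)
E
python3 - <<'E'
from h import *
movep(np.append(LC,.17),rot(LY)); s=press(15)
f,im=strip(s['position'][2]+.012); w=cv2.cvtColor(f['img'],cv2.COLOR_RGB2BGR)
cv2.imwrite('pics/p1.png',np.vstack([cv2.resize(w,(512,384)),np.hstack([im,np.zeros((200,12,3),np.uint8)])]))
E
```

```text
pre t 16.14 p [0.6772 0.1864 0.1695] F [ 1.2 -0.2  0.3] gap 0.998 gf 0.0
hit True t 17.29 p [0.6785 0.1856 0.1319] F [-3.2 -1.   9.9] gap 0.998 gf 4.9
pressed t 20.26 p [0.6786 0.186  0.1324] F [-1.2 -1.5  6.4] gap 0.996 gf 3.3
vial [(np.float64(-0.0), array([256.3, 268.9]), 0.91)]
bubble_mid [(np.float64(-7.8), array([238.6, 267. ]), 0.57)]
```

View pics/p1.png

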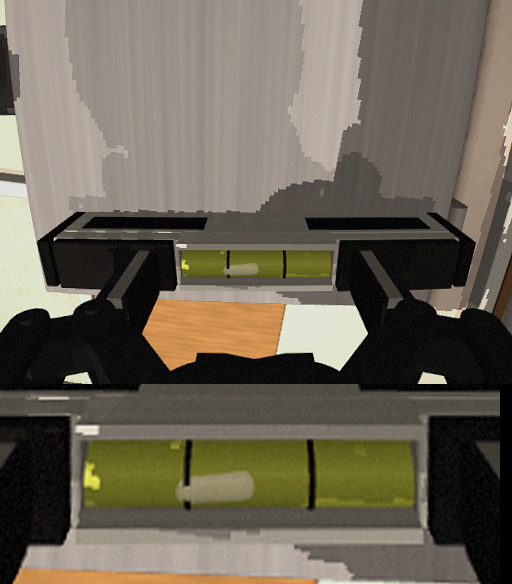

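```bash
cat >> h.py <<'E'
def press(target=15.,z=.128,F0=0):
    for i in range(8):
        move_l(np.array([*LC,z]),.03); sleep(.2)
        F=np.mean([(sleep(.03),get_state()['contact_force'][2])[1] for _ in range(4)])-F0; e=target-F
        print(round(z,4),round(F,1),end='; ')
        if abs(e)<1.5: break
        z-=np.clip(e/9000,-.0015,.0015)
    sleep(.9); s=stat('pressed'); return s,z
def measure(im):
    # lines: dark columns; bubble: bright low-saturation, in strip rows of the vial
    hsv=cv2.cvtColor(im,cv2.COLOR_BGR2HSV)[50:130,90:405].astype(int)
    d=(hsv[...,2]<60)[5:35].mean(0); L=np.where(d>.4)[0]+90; g=np.split(L,np.where(np.diff(L)>10)[0]+1)
    lines=[x.mean() for x in g if len(x)]
    b=((hsv[...,1]<110)&(hsv[...,2]>120))[15:65].astype(np.uint8)
    n,_,st,_=cv2.connectedComponentsWithStats(cv2.morphologyEx(b,cv2.MORPH_CLOSE,np.ones((5,13))))
    k=1+np.argmax(st[1:,4]); x0,w=st[k,0]+90,st[k,2]
    print('lines',lines,'bubble',x0,x0+w,'off mm',((x0+w/2-.5-np.mean(lines))*.2).round(2) if len(lines)==2 else None)
E
python3 - <<'E'
from h import *
s,z=press(15,.1305)
for i in range(2):
    f,im=strip(s['position'][2]+.012); measure(im)
cv2.imwrite('pics/st2.png',im)
E
```

```text
0.1305 9.3; 0.1299 11.0; 0.1294 12.2; 0.1291 12.9; 0.1289 13.9; pressed t 24.23 p [0.6787 0.186  0.1314] F [-4.4 -2.4 13.4] gap 1.001 gf 6.9
vial [(np.float64(-0.4), array([255.4, 268.7]), 0.94)]
bubble_mid [(np.float64(-7.2), array([240.1, 270.4]), 0.73)]
lines [np.float64(187.0), np.float64(311.0)] bubble 177 256 off mm -6.6
vial [(np.float64(0.9), array([258.3, 270.8]), 0.74)]
bubble_mid [(np.float64(-6.2), array([242.5, 271. ]), 0.75)]
lines [np.float64(186.5), np.float64(311.0)] bubble 177 255 off mm -6.65
```

View pics/st2.png

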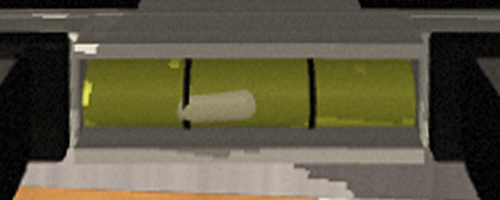

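```bash
python3 - <<'E'
from h import *
move_l(np.append(LC,.19),.2); 
for y in (-40,140):
    q=ik(np.array([.607,.031,.24]),rot(y)); print(y,q if q is None else q.round(2))
    if y==-40:
        for e in (34,40): 
            qq=ik(np.array([.607,.031,.13]),rot(e)); print('end',qq.round(2))
es=[]
for y in(50,-40):
    movep(np.array([.607,.031,.24]),rot(y)); sleep(.15); f=shot('wrist'); stat(y)
    a=tip_of('wrist','knob'); b=silhouettes('wrist','knob')
    print([(atz(f,x['centre'],.139)[:2].round(4),round(x['score'],2)) for x in a[:2]])
    for x in b[:1]:
        m=np.array(x['mask']); c=max(cv2.findContours(m.astype(np.uint8),0,2)[0],key=cv2.contourArea)
        P=np.array([atz(f,q[0],.151)[:2] for q in c]).astype(np.float32)*1000; print(cv2.minEnclosingCircle(P),cv2.minAreaRect(P),x['score'])
cv2.imwrite('pics/kn.png',cv2.cvtColor(f['img'],cv2.COLOR_RGB2BGR))
E
```

```text
-40 [-0.07  0.43 -0.02  1.13  0.    2.2 ]
end [-0.07  0.51 -0.18  0.88  0.    0.91]
end [-0.07  0.51 -0.18  0.88  0.    0.8 ]
140 [-0.07  0.43 -0.02  1.13 -0.   -0.94]
50 t 25.93 p [0.6072 0.0323 0.2389] F [-0.3 -0.3  0.1] gap 1.001 gf 0.0
[(array([0.6106, 0.0315]), 0.92)]
((605.8428955078125, 32.618465423583984), 23.37409210205078) ((606.1627197265625, 32.90410614013672), (40.31010437011719, 43.90294647216797), 43.330543518066406) 0.88
-40 t 27.62 p [0.607 0.031 0.24 ] F [-0.2  0.1  1.2] gap 1.003 gf 0.0
[(array([0.61  , 0.0313]), 0.82)]
((610.7071533203125, 32.76708221435547), 23.43062973022461) ((610.6873168945312, 32.83399963378906), (44.61520767211914, 39.9364128112793), 42.051414489746094) 0.69
```

View pics/kn.png

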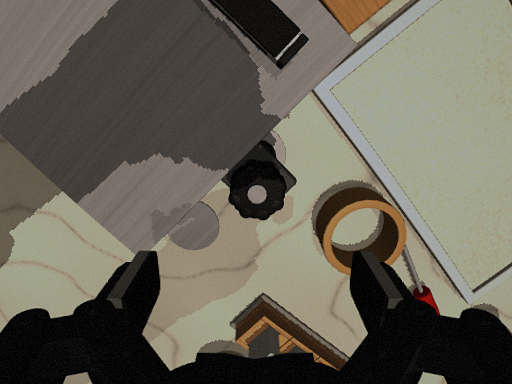

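```bash
python3 - <<'E'
from h import *
k=np.array([.609,.032,.130]); a=np.degrees(1.29)
move_l(k+[0,0,.03],.2); print(move_l(k,.08,until_force=6)); stat('down')
grab(30); stat('grip')
movep(k,rot(-40+a)); stat('turned'); print(get_state()['wrist_torque'].round(2), get_state()['q'][5])
let_go(); move_l(k+[0,0,.06],.2)
movep(np.append(LC,.17),rot(LY)); F0=get_state()['contact_force'][2]
move_l(np.append(LC,.142),.15)
s,z=press(16,.1288,F0)
for i in range(2):
    f,im=strip(s['position'][2]+.012); measure(im)
cv2.imwrite('pics/st3.png',im)
E
```

```text
False
down t 28.8 p [0.6091 0.032  0.1302] F [ 0.6 -0.7 -0.1] gap 1.006 gf 0.0
grip t 29.28 p [0.6097 0.0316 0.1305] F [ 2.  -1.7  1.4] gap 0.47 gf 31.7
turned t 30.46 p [0.6081 0.0314 0.1297] F [-1.6 -3.2  1.3] gap 0.464 gf 31.5
[-1.08  0.8   0.06] 0.9110891619772749
0.1288 10.3; 0.1282 12.2; 0.1277 13.6; 0.1275 14.5; pressed t 36.17 p [0.6794 0.1853 0.131 ] F [-3.6 -4.4 14.6] gap 1.002 gf 7.1
vial [(np.float64(0.2), array([258.6, 269.6]), 0.78)]
bubble_mid [(np.float64(-0.1), array([258. , 270.1]), 0.73)]
lines [np.float64(186.5), np.float64(310.5)] bubble 211 290 off mm 0.3
vial [(np.float64(0.9), array([260.2, 269.1]), 0.82), (np.float64(-5.9), array([243. ,  72.9]), 0.59)]
bubble_mid [(np.float64(-0.6), array([256.9, 269.5]), 0.64)]
lines [np.float64(186.5), np.float64(310.5)] bubble 211 289 off mm 0.2
```

View pics/st3.png

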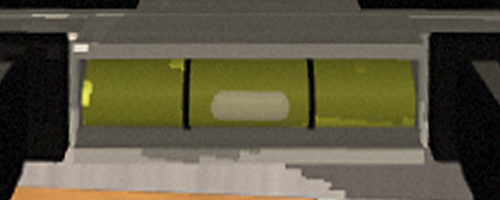

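```bash
python3 - <<'E'
from h import *
stat('final'); print(sign_off())
E
```

```text
final t 36.48 p [0.6794 0.1853 0.131 ] F [-3.4 -5.  14.8] gap 1.0 gf 7.1
the job is handed in; nothing more can be done
None
```

The job is handed in: the setting block is fully home in its two-pip slot, the bubble reads about 0.3 mm off centre with the shelf seated, and the arm is still pressing the level down at about 15 N (36.5 s of the 72 s used).

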